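# Set the supply dial, seat the jig's thumbscrew, back it off a quarter turn and hold

### The arm

A 6-joint arm with a two-finger parallel gripper is mounted at the origin on the work surface. World frame = base frame: x ahead of the robot, y to its left, z up, the work surface at z = 0. Lengths are in mm, angles in degrees, forces in N, time in s.
With the tool pointing down it reaches from about 275 to 725 mm from the base axis. Payload 15.9 kg.
Tool frame: the origin (TCP) lies on the centre line of the jaws, within the pads' length; the fingertips stand 14 mm ahead of it and the grasp point (between the pads) lies 5 mm behind it (ctrl.tips_ahead is the distance from the TCP to the fingertips, in mm); z points along the fingers, y is the line along which they close (so a half turn about z gives the same grasp; the last joint's range is limited). The gripper opens to 85 mm and grips with 20 to 120 N. Pads are 22 mm wide; open, the fingers measure 114 mm over their backs; the gripper's body (76 mm by 85 mm) begins 54 mm behind the grasp point. The pads swing forward as they close: fully open they stand 13 mm farther back than shut.
Start: joints at [72.594, 12.198, -1.971, 75.831, 0, 90], TCP at [149.568, 477.09, 245.306] pointing down, gripper open.
Joint ranges: [-170.91, 170.91], [-42.67, 98.43], [-65.05, 77.54], [-120.47, 116.71], [-90, 82.35], [-180, 180]. Speed limits (degrees/s): [108.29, 108.29, 136.94, 147.25, 180, 180].

### API

Orientations are given as a 3x3 rotation matrix whose columns are the frame's x, y, z axes.
In Python, from bench import ctrl gives the robot as it stands.
- The arm moves only by the shell command python3 -m jog 'ROWS' [FORCE]. ROWS is JSON, one flat list of numbers, 5 for each row, row after row: the closure, from -1 (fully open) to 1 (shut), then the shift along the tool's x, y, z as a fraction of full scale, then the turn about the tool's z as a fraction of full scale. A call has 1 to 12 rows; each row is the pose to reach, as a shift and turn from the pose commanded when the call began, along the tool's axes at that moment, turning the shorter way round; what a row does not reach only later rows make up. Full scale, the value 1, is 10 cm for a shift and pi rad for a turn. A row lasts 1/8 s, in which the tool goes at most 62.5 mm and 10.7 degrees, less where a joint would pass 70% of its speed; a pose out of reach is approached as far as the arm can. A call with a number of a shift or a turn outside -1 to 1 is refused whole. A call with a gripper value outside its range is refused whole. The fingers move at their own pace and stop on an object; FORCE is the grip in N (left out, the last holds). Time passes only in rows, so rows that repeat a pose let the fingers close. It gives the time, the measured TCP pose, the force, the opening and the grip force at its end, in the units of the state.
- ctrl.read_state(): the state, without advancing time (a new reading comes with each control period).
- ctrl.snapshot(name): name is "scene" or "top" or "wrist"; returns the picture (400x640x3 uint8, red, green, blue); there is no depth.
- ctrl.get_calibration(name): a dict with "intrinsics" (3x3 intrinsics, pixels), "k1" (the pictures are not rectified: a ray, as slopes to the right and down, at radius r is drawn at 1 + k1 r^2 times it, then the intrinsics apply), "R" (3x3) and "t" (3): a world point X has camera coordinates R X + t. Camera axes: x right, y down, z forward; pixel columns grow to the right and rows downward; lengths in mm; the calibration is good to about 2 mm. A picture is of the moment at which its call begins: read the wrist's pose just before it. get_calibration takes no time and is no camera call; for the wrist camera it gives the pose at the moment of the call.
- ctrl.finish_job(): hands the job in; it is judged then, once.
The state is a dict: "time": time; "qpos": joint angles; "qvel": joint speeds; "tau": joint torques, N m; "tool_pos": TCP position; "tool_rot": TCP orientation; "wrist_force": force on the tool from outside, world axes, zero at the start; "ft_torque": the same for the moment, N m; "gripper_width": finger opening in mm; "grip_force": force on a finger pad.
Only numpy, scipy, OpenCV 4.12 (cv2) and the standard library are available. Lean on these libraries where they do the work, as an engineer would, in place of code of your own. Each camera call takes 0.05 s, during which the arm holds its last target. There are 200 camera calls.

### The job

Make the limit-switch jig ready for its test: turn the bench supply's black dial until its white pointer stands at the red marker, leaving the marker's ring as it is. Then turn the jig's blue thumbscrew clockwise until it seats, back it off a quarter turn, and finish still gripping the thumbscrew and holding it still at that setting (someone will then tighten the lock nut). Leave the other loose things on the bench alone.

Things in the scene. Friction and masses are not known exactly. Their poses are not given: they have to be found in the camera images.
- supply: the bench supply: a fixed grey case 160 x 140 x 70 mm high (x, y, z), origin at the centre of its underside; the dial's vertical axis rises through the origin. White scale ticks on its top around the dial; two binding posts 10 mm high stand on its top 70 mm or more from the axis
- dial (a joint): the dial's angle, rad, growing clockwise seen from above, 0 to 4.8 between stops; at 0 the white pointer line points to the supply's -x. Turns with light friction (0.04 N m) and stays where it is left
- bezel (a joint): the angle of the bezel ring with the red marker, rad, same axis, zero and sense as the dial: the pointer stands at the marker when both joints read the same. Leave it where it is (0.25 N m friction)
- dial_grip (a point): point on the dial's axis at the height to grip, 103 mm above the table. The dial is a black disc 49 mm across with an upright grip bar on it, 44 mm long, 12 mm thick, 31 mm tall (its top 112 mm, the disc's top 81 mm above the table), a white pointer line along one half. Frame turns with the dial: x along the bar, the pointer lies on its -x half, y across the bar, z up
- pointer (a point): point on the pointer's line, 30.5 mm from the dial's axis, 77 mm above the table, turning with the dial
- marker (a point): the red marker, 11 x 6 mm, standing 2 mm proud on the grey bezel ring (72 mm across, its top 73 mm above the table); the point lies over its middle, 30.5 mm from the dial's axis, 77 mm above the table
- jig: the limit-switch jig: a fixed aluminium base plate 150 x 120 x 12 mm with a yellow limit switch on it and over that a dark steel C-bracket (column at the jig's +x side, arm 36 mm wide, top 85 mm above the table, brass bush to 89 mm). Origin at the centre of its underside; the thumbscrew's vertical axis rises through it
- screw (a joint): the thumbscrew's angle, rad, growing clockwise seen from above (tightening). 0 is the loose stop, 3.14 is seated: a hard stop felt as a sudden rise in torque, where the blue tab lies along the jig's x again. The screw sinks 4 mm a turn. Running friction 0.08 N m; it stays where it is left
- screw_grip (a point): point on the thumbscrew's axis at the height to grip, in the upper half of its tab, 120 mm above the table at joint value 0 (118 mm seated). The thumbscrew is an upright blue tab 32 mm long, 10 mm thick, 32 mm tall on a steel collar 18 mm across; the tab's foot lies 19 mm below this point and its top 13 mm above it. A white stripe marks one half of its top. Frame turns with the screw: x along the tab (stripe at -x; at joint value 0 this is the jig's x), y across it, z up
- driver: a screwdriver with a red handle, lying between the two fixtures, about 200 mm long, 30 mm thick; bystander; to be left alone
- relay: a white relay module, 16 x 40 x 46 mm high, standing loose on the jig's base plate at its robot side; bystander, origin at the centre of its underside
- contactor: a grey and white contactor, 70 x 45 x 67 mm high; bystander; to be left alone
- tape: a roll of yellow tape lying flat, 68 mm across, 18 mm high; bystander; to be left alone
- can: a red drinks can, 66 mm across, 115 mm high; bystander; to be left alone
- pliers: pliers with one red and one black handle, lying flat, about 155 mm long, 14 mm high; bystander; to be left alone
- stop_box: a yellow box 70 x 70 x 50 mm with a red mushroom button on top, 74 mm high in all; bystander; to be left alone
Not all that is in view belongs to the job. Leave any green or orange look-alike of the jig alone.

How it is judged (in metres and radians):
On the way, in this order (a step that is already met when the one before it is completed fails the run):
1. the dial's pointer stands at the red marker, and the dial is let go (distance between pointer and marker below 0.005 m and distance of marker from where it was at the start of the episode below 0.004 m and contact force between the fingers and supply below 0.5 N), for 0.2 s.
2. the thumbscrew is seated (distance between pointer and marker below 0.005 m and distance of marker from where it was at the start of the episode below 0.004 m and value of joint screw above 3.0716 rad), for 0.1 s.
At the end, for the whole second after the job is handed in: The pointer is within 5 mm (about 9 degrees) of the marker, whose ring has not been turned (under 4 mm); the thumbscrew, once seated, stands a quarter turn back from its seat (90 degrees, give or take 15), still, gripped by the fingers with at least 3 N; no other thing has moved more than 25 mm (distance between pointer and marker below 0.005 m and distance of marker from where it was at the start of the episode below 0.004 m and value of joint screw between 1.3108 and 1.8308 rad and velocity of joint screw between -0.05 and 0.05 rad/s and contact force between the fingers and screw above 3 N and distance between the grasp point and screw_grip below 0.035 m and distance of each of driver, relay, contactor, tape, can, pliers, stop_box from where it was at the start of the episode below 0.025 m); the arm keeps its last pose, push and grip.
It fails at once if another thing on the bench is shoved or knocked over (distance of any of driver, relay, contactor, tape, can, pliers, stop_box from where it was at the start of the episode above 0.025 m or angle between any of relay, contactor, can, stop_box's own z axis and vertical above 0.6 rad).
It also fails if it takes over 72 s, if anything falls off the work surface, if the arm or the gripper's body presses on something with over 40 N, if the wrist force passes 120 N, or if a joint passes its speed limit or range.

## Working session

There is one attempt and no reset: what is moved stays moved. The work goes in short steps, Python scripts to look and compute and a shell command to move; the robot and the scene stay as the last step left them, time stands still between calls to the robot, and variables do not carry over. Pictures are saved under pics/ and viewed, at most 10 in all, crops included, and the job is handed in when it is done.

```bash
mkdir -p pics; cat > h.py <<'E'
import numpy as np, cv2
from bench import ctrl
def ray(c,u,v):
    K=np.array(c["intrinsics"]);R=np.array(c["R"]);t=np.array(c["t"])
    d=np.array([(u-K[0,2])/K[0,0],(v-K[1,2])/K[1,1]]);s=d.copy()
    for _ in range(20): s=d/(1+c["k1"]*(s@s))
    return -R.T@t, R.T@np.array([s[0],s[1],1])
def onz(c,u,v,z):
    o,d=ray(c,u,v); return o+d*(z-o[2])/d[2]
def proj(c,X):
    K=np.array(c["intrinsics"]);p=np.array(c["R"])@X+np.array(c["t"]);s=p[:2]/p[2];s=s*(1+c["k1"]*(s@s))
    return K[0,0]*s[0]+K[0,2],K[1,1]*s[1]+K[1,2]
def save(name,im): cv2.imwrite("pics/"+name,cv2.cvtColor(im,cv2.COLOR_RGB2BGR))
E
python3 - <<'E'
from h import *
for n in("top","scene","wrist"):
    c=ctrl.get_calibration(n);im=ctrl.snapshot(n);save(n+"0.png",im);np.save(n+"0.npy",im)
    print(n,np.round(-np.array(c["R"]).T@np.array(c["t"])),c["intrinsics"][0][0],c["k1"])
s=ctrl.read_state();print(s)
E
```

```text
top [ 352.   26. 1170.] 400.2911018498504 -0.04539215808728107
scene [1086. 1036. 1105.] 495.5372947556777 0.002283792693152721
wrist [ 81. 498. 374.] 324.8718512824779 -0.008665258918329852
{'time': 0.15, 'qpos': array([ 7.25937625e+01,  1.22177091e+01, -1.99633338e+00,  7.58309110e+01,
       -3.07767079e-03,  9.00003324e+01]), 'qvel': array([ 0.01900222,  0.02411248,  0.07243001, -0.02686359, -0.04991866,
        0.01936032]), 'tau': array([ 1.32747273e-04, -6.86408043e+01,  4.87248623e+01,  1.30259778e-02,
        1.14367392e-04,  2.94845688e-05]), 'tool_pos': array([149.52106308, 476.88617395, 244.96049501]), 'tool_rot': array([[-9.54206043e-01,  2.99150118e-01, -1.83449138e-04],
       [ 2.99150169e-01,  9.54205738e-01, -7.64727240e-04],
       [-5.37200236e-05, -7.84586194e-04, -9.99999691e-01]]), 'wrist_force': array([-0.42887331,  0.18813607, -0.37928096]), 'ft_torque': array([0.02706777, 0.00046277, 0.05103032]), 'grip_force': 0.0, 'gripper_width': 85.16627525600835}
```

View pics/top0.png

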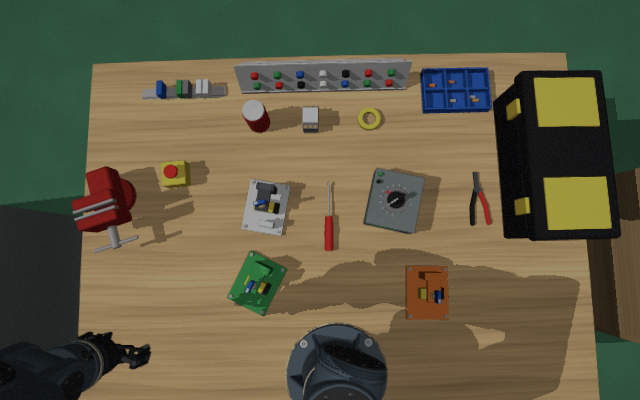

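View pics/scene0.png

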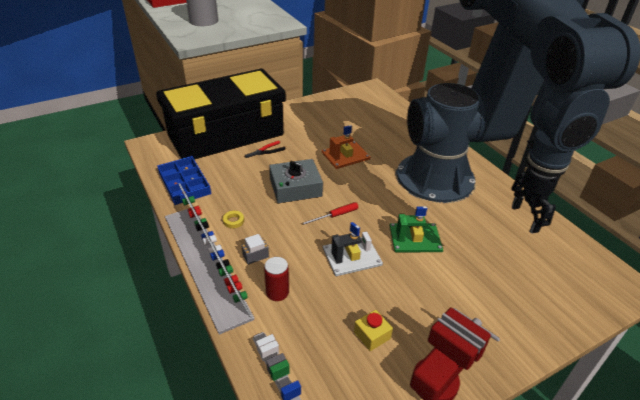

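The top view shows the aluminium jig at (266,207), its green look-alike at (257,283), the orange one at (427,293), and the supply dial at (396,200). The blue tabs that could be confused are at (272,196), (250,286) and (438,296). I choose the one on the aluminium jig, (272,196). Next is a close crop to check it.

```bash
python3 - <<'E'
from h import *
im=np.load("top0.npy");c=ctrl.get_calibration("top")
a=im[170:245,230:305];b=im[160:235,358:433]
save("crop.png",np.hstack([cv2.resize(x,(400,400),interpolation=cv2.INTER_CUBIC) for x in(a,b)]))
hsv=cv2.cvtColor(im,cv2.COLOR_RGB2HSV)
# blue tab
sub=np.zeros(im.shape[:2],bool);sub[170:245,230:305]=1
m=cv2.inRange(hsv,(105,100,40),(125,255,255))*sub
ys,xs=np.nonzero(m);print("blue",len(xs),xs.mean(),ys.mean(),onz(c,xs.mean(),ys.mean(),125))
sub[:]=0;sub[175:225,370:422]=1
m=(cv2.inRange(hsv,(0,110,60),(8,255,255))|cv2.inRange(hsv,(172,110,60),(180,255,255)))*sub
n,l,st,ce=cv2.connectedComponentsWithStats(m.astype(np.uint8));print(st[1:,4],ce[1:])
for p in[(396,200)]:print(onz(c,*p,100))
for p in ce[1:]:print(onz(c,*p,75))
E
```

```text
blue 50 260.88 202.04 [478.90405798 190.69104326 125.        ]
[9] [[387.66666667 191.66666667]]
[ 479.50983918 -169.60258253  100.        ]
[ 506.18103142 -152.15708642   75.        ]
```

View pics/crop.png

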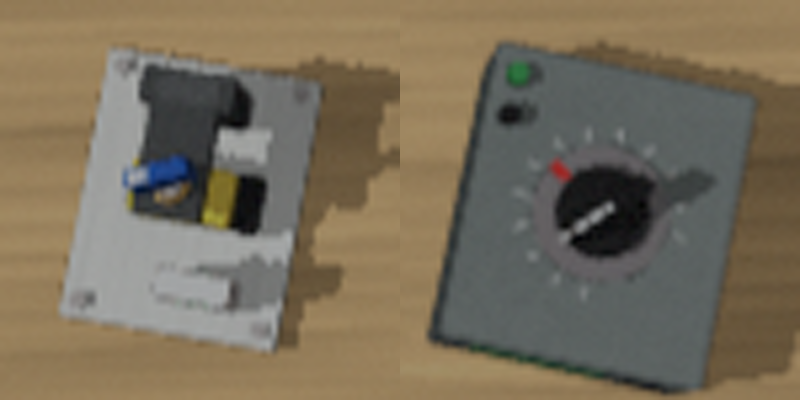

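The crop confirms the aluminium jig, with its blue tab at about (260,202), stripe end to the left. The supply is at right: black dial about (396,200), white pointer down-left, red marker at (387.7,191.7) up-left. The turns still needed are about +80° clockwise for the dial and about +120° for the screw. Next I move the wrist camera over the jig.

```bash
python3 -m jog '[-1,-0.5,-0.5,0,0.06, -1,-1,-1,0,0.12, -1,-1,-1,0,0.19, -1,-1,-1,0,0.192]'
for i in 1; do python3 -m jog '[-1,-0.45,0.13,0,0, -1,-0.9,0.27,0,0, -1,-0.9,0.27,0,0]'; python3 -m jog '[-1,-0.45,0.13,0,0, -1,-0.9,0.27,0,0, -1,-0.9,0.27,0,0]';python3 -m jog '[-1,-0.45,0.13,0,0, -1,-0.9,0.27,0,0, -1,-0.9,0.27,0,0]';python3 -m jog '[-1,-0.45,0.13,0,0, -1,-0.9,0.27,0,0, -1,-0.9,0.27,0,0, -1,-0.9,0.27,0,0]'; done
python3 - <<'E'
from h import *
s=ctrl.read_state();c=ctrl.get_calibration("wrist");im=ctrl.snapshot("wrist");save("w1.png",im);np.savez("w1.npz",im=im,c=c)
print(s["time"],s["tool_pos"],np.round(s["tool_rot"],3),s["qpos"]);print(np.array(c["R"])[2],proj(c,np.array([479,190,120])))
E
```

```text
time: 0.65
tool_pos: [215.7, 350.5, 245.5]
tool_rot: [[-0.612, 0.791, 0.0], [0.791, 0.612, 0.0], [0.0, 0.0, -1.0]]
wrist_force: [-0.3, 1.7, -0.4]
gripper_width: 85.6
grip_force: 0.0
time: 1.02
tool_pos: [293.5, 295.9, 245.1]
tool_rot: [[-0.613, 0.79, 0.0], [0.79, 0.613, -0.001], [-0.0, -0.0, -1.0]]
wrist_force: [-0.4, 0.7, 0.3]
gripper_width: 85.9
grip_force: 0.0
time: 1.4
tool_pos: [369.8, 242.2, 245.0]
tool_rot: [[-0.614, 0.789, -0.0], [0.789, 0.614, -0.0], [-0.0, -0.001, -1.0]]
wrist_force: [-0.6, 1.1, -0.1]
gripper_width: 85.3
grip_force: 0.0
time: 1.78
tool_pos: [446.1, 188.5, 244.8]
tool_rot: [[-0.615, 0.789, -0.001], [0.789, 0.615, -0.0], [0.0, -0.001, -1.0]]
wrist_force: [-0.8, 0.6, 0.7]
gripper_width: 85.1
grip_force: 0.0
time: 2.28
tool_pos: [521.0, 135.9, 245.2]
tool_rot: [[-0.617, 0.787, -0.001], [0.787, 0.617, 0.0], [0.001, -0.0, -1.0]]
wrist_force: [-1.1, 0.5, -0.9]
gripper_width: 85.3
grip_force: 0.0
2.275 [520.96032865 135.91321392 245.1716435 ] [[-0.617  0.787 -0.001]
 [ 0.787  0.617  0.   ]
 [ 0.001 -0.    -1.   ]] [1.46080238e+01 1.68360379e+01 4.06790142e+00 7.72735649e+01
 2.48730839e-02 6.65285871e+01]
[ 0.17271081 -0.22328894 -0.95932947] (np.float64(320.54113038885544), np.float64(101.74209452128471))
```

View pics/w1.png

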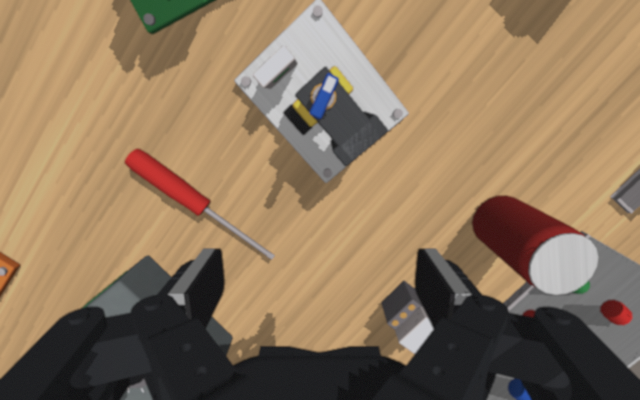

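The tab on the jig shows at about (325,95), the relay at (275,65) and the driver at (200,200). On to the dial.

```bash
python3 -m jog '[-1,-0.41,-0.37,0,0, -1,-0.82,-0.74,0,0, -1,-0.82,-0.74,0,0]' >/dev/null;python3 -m jog '[-1,-0.41,-0.37,0,0, -1,-0.82,-0.74,0,0, -1,-0.82,-0.74,0,0]'>/dev/null; python3 -m jog '[-1,-0.41,-0.37,0.1,0, -1,-0.82,-0.74,0.3,0, -1,-0.82,-0.74,0.3,0, -1,-0.82,-0.74,0.3,0]'
cat > look.py <<'E'
import sys
from h import *
n=sys.argv[1]
s=ctrl.read_state();c=ctrl.get_calibration("wrist");im=ctrl.snapshot("wrist");save(n+".png",im);np.savez(n+".npz",im=im,c=c)
print(s["time"],s["tool_pos"],s["qpos"][5])
E
python3 look.py w2
```

```text
time: 3.58
tool_pos: [499.0, -194.2, 215.5]
tool_rot: [[-0.617, 0.787, 0.0], [0.787, 0.617, 0.0], [0.0, 0.0, -1.0]]
wrist_force: [-0.1, 0.7, 0.2]
gripper_width: 85.4
grip_force: 0.0
3.575 [ 498.95280907 -194.19379653  215.53820924] 30.623945376213456
```

View pics/w2.png

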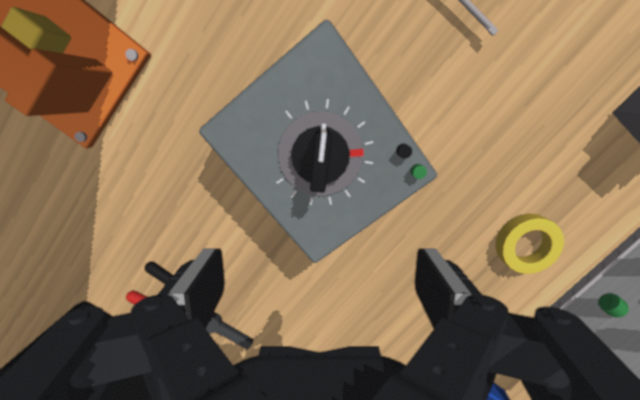

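The dial is at about (320,155), its pointer up (324,128), and the red marker at (357,153), right. The bar is nearly along the tool's x.

```bash
python3 - <<'E'
from h import *
d=np.load("w2.npz",allow_pickle=True);im=d["im"];c=d["c"].item()
hsv=cv2.cvtColor(im,cv2.COLOR_RGB2HSV)
roi=np.zeros(im.shape[:2],np.uint8);cv2.circle(roi,(320,153),50,255,-1)
# marker
m=(cv2.inRange(hsv,(0,120,80),(8,255,255))|cv2.inRange(hsv,(172,120,80),(180,255,255)))&roi
ys,xs=np.nonzero(m);M=onz(c,xs.mean(),ys.mean(),75);print("marker",len(xs),xs.mean(),ys.mean(),M)
# case top corners
g=cv2.approxPolyDP
P=np.array([onz(c,*p,70) for p in[(327,20),(200,130),(315,262),(437,175)]]);print("case",P.mean(0),np.linalg.norm(np.diff(P,axis=0),axis=1))
# white pointer inside the dial
roi2=np.zeros_like(roi);cv2.circle(roi2,(321,153),32,255,-1)
w=cv2.inRange(hsv,(0,0,150),(180,60,255))&roi2
n,l,st,ce=cv2.connectedComponentsWithStats(w);k=1+st[1:,4].argmax();ys,xs=np.nonzero(l==k)
r=cv2.minAreaRect(np.c_[xs,ys].astype(np.float32));print(st[k],r)
for z in(82,112):
    top=onz(c,xs[ys==ys.min()].mean(),ys.min(),z);bot=onz(c,xs[ys==ys.max()].mean(),ys.max(),z);print(z,top,bot,np.linalg.norm(top-bot))
# bezel ring: gray, neutral purple vs case; black disc
gray=cv2.cvtColor(im,cv2.COLOR_RGB2GRAY)
b=((gray<45).astype(np.uint8)*255)&roi
cn=max(cv2.findContours(b,0,1)[0],key=cv2.contourArea);print("black",cv2.minEnclosingCircle(cn))
print([ (x,im[153,x].tolist()) for x in range(268,372,6)])
E
```

```text
marker 105 355.85714285714283 152.43809523809523 [ 505.54605718 -154.0013144    75.        ]
case [ 483.32378907 -173.30144106   70.        ] [133.97517812 155.13753259 135.18074091]
[319 123   7  39 158] ((322.5, 142.0), (4.577171325683594, 38.10992431640625), 5.710593223571777)
82 [ 469.02687075 -151.43403008   82.        ] [ 486.31596253 -176.60573464   82.        ] 30.537311688824627
112 [ 467.40145242 -149.94684472  112.        ] [ 482.71448474 -172.24154534  112.        ] 27.047044836947073
black ((319.5, 159.0), 32.14430618286133)
[(268, [112, 118, 119]), (274, [112, 118, 119]), (280, [117, 113, 117]), (286, [118, 114, 118]), (292, [41, 41, 42]), (298, [35, 34, 37]), (304, [32, 31, 33]), (310, [26, 26, 27]), (316, [31, 31, 34]), (322, [202, 202, 206]), (328, [29, 29, 31]), (334, [35, 34, 35]), (340, [34, 34, 35]), (346, [35, 34, 37]), (352, [197, 50, 48]), (358, [197, 50, 48]), (364, [132, 108, 109]), (370, [110, 116, 117])]
```

```bash
python3 - <<'E'
from h import *
d=np.load("w2.npz",allow_pickle=True);im=d["im"].astype(int);c=d["c"].item()
roi=np.zeros(im.shape[:2],np.uint8);cv2.circle(roi,(321,153),54,255,-1)
m=((im[...,0]-im[...,1]>=2)&(im[...,0]>70)).astype(np.uint8)*255&roi
m=cv2.morphologyEx(m,cv2.MORPH_OPEN,np.ones((3,3)))
pts=cv2.convexHull(np.vstack(cv2.findContours(m,0,1)[0]))[:,0]
W=np.array([onz(c,*p,73) for p in pts])[:,:2]
A=np.c_[2*W,np.ones(len(W))];s=np.linalg.lstsq(A,(W**2).sum(1),rcond=None)[0]
r=np.sqrt(s[2]+s[:2]@s[:2]);res=np.hypot(*(W-s[:2]).T)-r;print("bezel",s[:2],r,res.std(),abs(res).max())
C=s[:2];M=onz(c,355.86,152.44,75)[:2]-C
h=lambda v:np.degrees(np.arctan2(v[1],v[0]))
print("marker r",np.hypot(*M),"heading",h(M))
hs=[]
for z in(82,112):
    p=onz(c,322.5-.0995*-18,142-.995*18,z)[:2];q=onz(c,322.5-.0995*18,142+.995*18,z)[:2]
    print(z,"line heading",h(p-q),"tip",h(p-C),np.hypot(*(p-C)))
st=ctrl.read_state();R=st["tool_rot"];D=np.r_[C,0]-st["tool_pos"];print("tool delta",R.T@D, "x heading",h(R[:2,0]))
E
```

```text
bezel [ 483.50097113 -173.9074696 ] 35.44033164154643 0.447430699972341 1.5184441439750884
marker r 29.70485568307042 heading 42.07784355765768
82 line heading 122.54080504272133 tip 121.2251257372525 25.955920898552463
112 line heading 122.54080504272137 tip 122.6534617314819 28.1665161966543
tool delta [2.55158095e+01 3.56161594e-02 2.15763136e+02] x heading 128.1366830000763
```

Axis (483.5, -173.9), bezel radius 35.4 (expected 36), marker radius 29.7 (expected 30.5). The dial needs +80.4° clockwise. Descend with the jaws across the bar.

```bash
python3 -m jog '[-1,0.255,0,0.3,0.031, -1,0.255,0,0.7,0.031, -1,0.255,0,0.75,0.031, -1,0.255,0,0.75,0.031, -1,0.255,0,0.75,0.031]'; python3 -c "
from h import *
print(ctrl.tips_ahead);R=ctrl.read_state();print(R['tool_rot'].T@(np.array([483.5,-173.9,101])-R['tool_pos']))"; python3 look.py w3
```

```text
time: 4.25
tool_pos: [484.0, -175.8, 141.9]
tool_rot: [[-0.537, 0.844, 0.002], [0.844, 0.537, -0.001], [-0.002, 0.001, -1.0]]
wrist_force: [0.8, -0.1, 0.5]
gripper_width: 85.6
grip_force: 0.0
14.0
[ 1.93785308  0.57410177 40.85050262]
4.25 [ 483.97195115 -175.81348147  141.85295929] 37.558708201437256
```

```bash
python3 -m jog '[-1,0.02,0,0.2,0, -1,0.02,0,0.4,0, -1,0.02,0,0.4,0, -1,0.02,0,0.4,0]'; python3 -m jog '[1,0,0,0,0, 1,0,0,0,0, 1,0,0,0,0, 1,0,0,0,0, 1,0,0,0,0, 1,0,0,0,0, 1,0,0,0,0]' 30
```

```text
time: 4.8
tool_pos: [482.5, -174.3, 101.4]
tool_rot: [[-0.537, 0.844, 0.001], [0.844, 0.537, -0.0], [-0.001, 0.001, -1.0]]
wrist_force: [0.1, 0.2, 0.1]
gripper_width: 85.5
grip_force: 0.0
time: 5.68
tool_pos: [483.0, -173.3, 100.7]
tool_rot: [[-0.537, 0.843, 0.002], [0.843, 0.537, 0.001], [-0.0, 0.003, -1.0]]
wrist_force: [6.5, 7.3, -0.4]
gripper_width: 11.8
grip_force: 33.1
```

```bash
python3 -m jog '[1,0,0,0,0.05, 1,0,0,0,0.1, 1,0,0,0,0.15, 1,0,0,0,0.2, 1,0,0,0,0.25, 1,0,0,0,0.3, 1,0,0,0,0.35, 1,0,0,0,0.4, 1,0,0,0,0.43, 1,0,0,0,0.447, 1,0,0,0,0.447, 1,0,0,0,0.447]'; python3 -m jog '[-1,0,0,0,0, -1,0,0,0,0, -1,0,0,0,0, -1,0,0,0,0, -1,0,0,0,0]';  python3 -m jog '[-1,0,0,-0.2,0, -1,0,0,-0.5,0, -1,0,0,-0.9,0, -1,-0.3,0,-0.9,0, -1,-0.3,0,-0.9,0]'; python3 look.py w4
```

```text
time: 7.18
tool_pos: [483.1, -173.2, 100.7]
tool_rot: [[0.743, 0.67, 0.003], [0.67, -0.743, 0.002], [0.003, 0.0, -1.0]]
wrist_force: [8.2, 7.3, -0.0]
gripper_width: 11.3
grip_force: 33.1
time: 7.8
tool_pos: [481.9, -174.0, 100.3]
tool_rot: [[0.743, 0.669, -0.0], [0.669, -0.743, 0.0], [-0.0, -0.0, -1.0]]
wrist_force: [-1.1, 0.1, 0.3]
gripper_width: 85.5
grip_force: 0.0
time: 8.43
tool_pos: [458.9, -194.9, 190.7]
tool_rot: [[0.744, 0.668, 0.0], [0.668, -0.744, -0.0], [0.0, 0.001, -1.0]]
wrist_force: [-0.2, 0.3, 0.2]
gripper_width: 85.4
grip_force: 0.0
8.425 [ 458.87430818 -194.88446872  190.71043267] 115.08546591781027
```

View pics/w4.png

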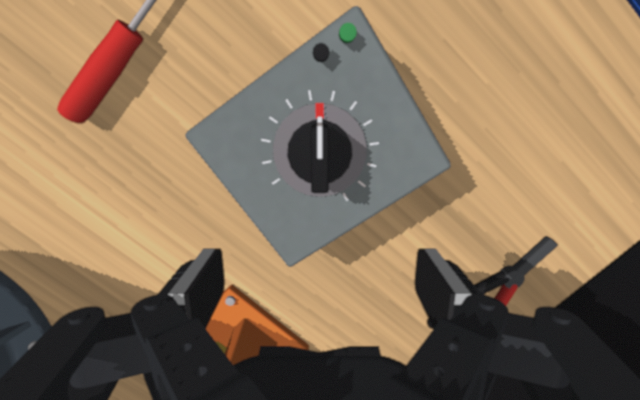

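The pointer (320,120–158) now stands in line with the red marker at (320,110), and the dial is released. On to the jig, unwinding the wrist by −243° on the way so the screw turn stays within joint 6's range.

```bash
python3 -m jog '[-1,0.2,-0.2,-0.3,-0.05, -1,0.4,-0.4,-0.3,-0.11, -1,0.6,-0.6,-0.3,-0.17, -1,0.7,-0.75,-0.3,-0.23, -1,0.7,-0.75,-0.3,-0.29, -1,0.7,-0.75,-0.3,-0.34, -1,0.7,-0.75,-0.3,-0.34]'|sed -n 2,3p
python3 -m jog '[-1,0.2,0.05,0,-0.05, -1,0.4,0.1,0,-0.11, -1,0.7,0.18,0,-0.17, -1,1,0.25,0,-0.23, -1,1,0.25,0,-0.29, -1,1,0.25,0,-0.34, -1,1,0.25,0,-0.34]'|sed -n 2,3p
python3 -m jog '[-1,0.05,0.2,0,-0.05, -1,0.1,0.4,0,-0.11, -1,0.2,0.7,0,-0.17, -1,0.26,1,0,-0.23, -1,0.26,1,0,-0.29, -1,0.26,1,0,-0.34, -1,0.26,1,0,-0.34]'|sed -n 2,3p
python3 -m jog '[-1,-0.2,0.2,0,-0.05, -1,-0.4,0.4,0,-0.11, -1,-0.6,0.6,0,-0.17, -1,-0.75,0.7,0,-0.23, -1,-0.75,0.7,0,-0.29, -1,-0.75,0.7,0,-0.34, -1,-0.75,0.7,0,-0.347, -1,-0.75,0.7,0,-0.347]'|sed -n 2,3p
python3 look.py w5
```

```text
tool_pos: [461.6, -91.1, 220.0]
tool_rot: [[-0.228, 0.974, -0.0], [0.974, 0.228, 0.0], [0.0, -0.0, -1.0]]
tool_pos: [463.0, 11.8, 220.1]
tool_rot: [[-0.962, 0.273, -0.0], [0.273, 0.962, 0.0], [0.0, -0.0, -1.0]]
tool_pos: [464.8, 114.9, 220.2]
tool_rot: [[-0.704, -0.71, -0.0], [-0.71, 0.704, 0.0], [0.0, 0.0, -1.0]]
tool_pos: [467.3, 217.3, 220.3]
tool_rot: [[0.304, -0.953, -0.0], [-0.953, -0.304, 0.0], [-0.0, 0.0, -1.0]]
12.1 [467.30386287 217.31802581 220.30049995] -82.73225604715633
```

View pics/w5.png

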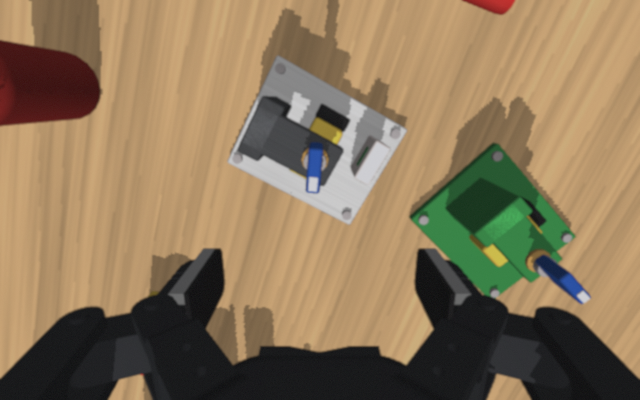

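The blue tab is at (315,165), nearly along the tool's x, its stripe end at (313,185). The plate's corner screws are at (280,68), (237,158), (347,213) and (396,131).

```bash
python3 - <<'E'
from h import *
d=np.load("w5.npz",allow_pickle=True);im=d["im"];c=d["c"].item()
hsv=cv2.cvtColor(im,cv2.COLOR_RGB2HSV);h=lambda v:np.degrees(np.arctan2(v[1],v[0]))
P=np.array([onz(c,*p,13) for p in[(280,68),(237,158),(347,213),(396,131)]])[:,:2]
print("plate",P.mean(0),np.linalg.norm(np.diff(P,axis=0),axis=1),"jig x:",h(P[1]-P[2]),h(P[0]-P[3]))
roi=np.zeros(im.shape[:2],np.uint8);roi[125:200,295:340]=255
m=cv2.inRange(hsv,(100,110,40),(130,255,255))&roi
ys,xs=np.nonzero(m);r=cv2.minAreaRect(np.c_[xs,ys].astype(np.float32));print("blue",len(xs),xs.min(),xs.max(),ys.min(),ys.max(),r)
w=cv2.inRange(hsv,(0,0,150),(180,70,255))&roi;w[:165]=0
ys2,xs2=np.nonzero(w);print("stripe",len(xs2),xs2.min(),xs2.max(),ys2.min(),ys2.max())
for y in range(140,196,3): 
    a=xs[ys==y];b=xs2[ys2==y];print(y,(a.min(),a.max()) if len(a) else None,(b.min(),b.max()) if len(b) else None,end="; ")
save("c5.png",cv2.resize(im[120:215,265:365],(800,760),interpolation=cv2.INTER_CUBIC)[:600])
E
```

```text
plate [478.39564417 193.18144042] [100.32395979 131.51343358 101.00753838] jig x: -9.980418780920393 -9.679880044067573
blue 475 306 322 142 189 ((313.8316345214844, 165.27769470214844), (14.458318710327148, 46.85342025756836), 3.468229293823242)
stripe 1003 295 339 165 199
140 None None; 143 (np.int64(310), np.int64(321)) None; 146 (np.int64(310), np.int64(322)) None; 149 (np.int64(309), np.int64(322)) None; 152 (np.int64(309), np.int64(321)) None; 155 (np.int64(309), np.int64(321)) None; 158 (np.int64(309), np.int64(321)) None; 161 (np.int64(309), np.int64(321)) None; 164 (np.int64(308), np.int64(320)) None; 167 (np.int64(308), np.int64(320)) (np.int64(323), np.int64(339)); 170 (np.int64(307), np.int64(320)) (np.int64(333), np.int64(339)); 173 (np.int64(307), np.int64(320)) (np.int64(295), np.int64(339)); 176 (np.int64(307), np.int64(320)) (np.int64(295), np.int64(339)); 179 (np.int64(319), np.int64(320)) (np.int64(295), np.int64(339)); 182 (np.int64(307), np.int64(320)) (np.int64(295), np.int64(339)); 185 (np.int64(319), np.int64(319)) (np.int64(295), np.int64(339)); 188 (np.int64(318), np.int64(318)) (np.int64(295), np.int64(339)); 191 None (np.int64(295), np.int64(339)); 194 None (np.int64(295), np.int64(339));
```

View pics/c5.png

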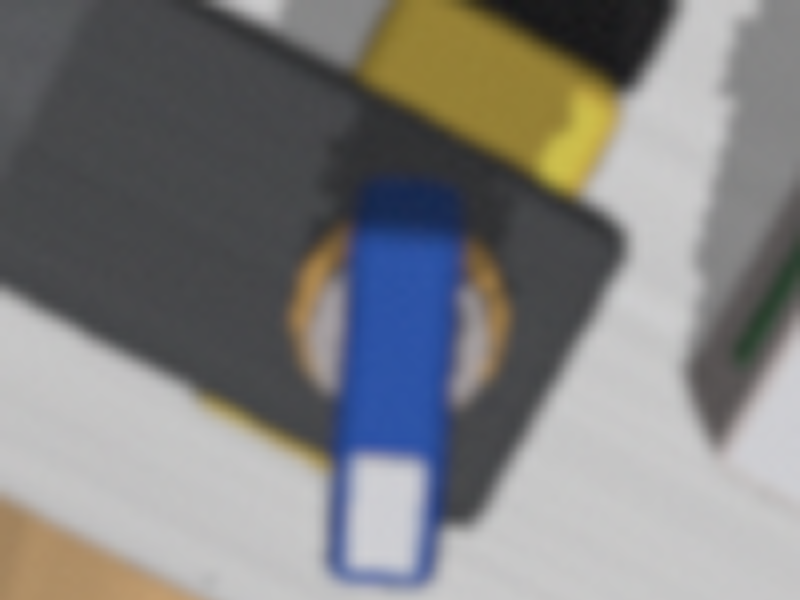

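```bash
python3 - <<'E'
from h import *
d=np.load("w5.npz",allow_pickle=True);c=d["c"].item();h=lambda v:np.degrees(np.arctan2(v[1],v[0]))
a=onz(c,316.1,148.75,132.3);b=onz(c,312.9,192.5,132.3);C=(a+b)/2
print("tab",C,np.linalg.norm(a-b),"x heading(stripe at -x)",h(a-b));u=onz(c,265+400/8,120+317/8,89);print("bush",u)
s=ctrl.read_state();R=s["tool_rot"];print("tool x",h(R[:2,0]))
for p in(C,u):print(R.T@(np.r_[p[:2],115]-s["tool_pos"]))
E
```

```text
tab [477.68601615 194.36676163 132.3       ] 30.567476471815592 x heading(stripe at -x) -76.63857149666129
bush [477.75554714 194.50553187  89.        ]
tool x -72.27175777926476
[ 25.00514516  -2.91777422 105.30585163]
[ 24.89413727  -3.02625919 105.30584795]
```

Tab centre and bush agree to 0.2 mm at (477.7, 194.4), and the tab's length of 30.6 fits. The screw is at about 67°, with about 113° left to the seat. Descend.

```bash
python3 -m jog '[-1,0.25,-0.03,0.2,0.024, -1,0.25,-0.03,0.5,0.024, -1,0.25,-0.03,0.7,0.024, -1,0.25,-0.03,0.7,0.024, -1,0.25,-0.03,0.7,0.024]'; python3 -c "
from h import *
R=ctrl.read_state();print(R['tool_rot'].T@(np.array([477.7,194.4,115])-R['tool_pos']),R['qpos'][5])"
```

```text
time: 12.78
tool_pos: [478.2, 194.7, 151.2]
tool_rot: [[0.236, -0.972, 0.001], [-0.972, -0.236, 0.0], [-0.0, -0.001, -1.0]]
wrist_force: [-0.2, -0.1, 0.5]
gripper_width: 85.3
grip_force: 0.0
[ 0.19891729  0.61485034 36.19613038] -81.4866017808076
```

```bash
python3 -m jog '[-1,0,0.005,0.2,0, -1,0,0.005,0.36,0, -1,0,0.005,0.36,0, -1,0,0.005,0.36,0]'; python3 -m jog '[1,0,0,0,0, 1,0,0,0,0, 1,0,0,0,0, 1,0,0,0,0, 1,0,0,0,0, 1,0,0,0,0, 1,0,0,0,0]' 40; python3 -c "
from h import *
print(ctrl.read_state()['ft_torque'])"
```

```text
time: 13.28
tool_pos: [478.0, 194.7, 115.5]
tool_rot: [[0.237, -0.972, 0.001], [-0.972, -0.237, 0.001], [-0.0, -0.001, -1.0]]
wrist_force: [0.3, 0.7, -0.3]
gripper_width: 85.8
grip_force: 0.0
time: 14.15
tool_pos: [478.1, 194.7, 114.7]
tool_rot: [[0.237, -0.971, 0.002], [-0.971, -0.237, 0.0], [-0.0, -0.002, -1.0]]
wrist_force: [6.1, 1.5, 2.6]
gripper_width: 9.2
grip_force: 44.3
[ 0.19627138 -1.05618917  0.00258496]
```

```bash
python3 -m jog '[1,0,0,0.001,0.05, 1,0,0,0.002,0.1, 1,0,0,0.003,0.15, 1,0,0,0.004,0.2, 1,0,0,0.006,0.25, 1,0,0,0.007,0.3, 1,0,0,0.008,0.35, 1,0,0,0.009,0.4, 1,0,0,0.01,0.45, 1,0,0,0.011,0.5, 1,0,0,0.012,0.55, 1,0,0,0.012,0.556]'|tail -3
cat > st.py <<'E'
from h import *
s=ctrl.read_state();R=s["tool_rot"];print(round(s["time"],2),"x heading %.2f"%np.degrees(np.arctan2(R[1,0],R[0,0])),"q6 %.2f"%s["qpos"][5],"T",s["ft_torque"].round(3),s["tool_pos"].round(1),s["wrist_force"].round(1))
E
python3 st.py
python3 -m jog '[1,0,0,0,0.02, 1,0,0,0,0.04, 1,0,0,0,0.04]'|tail -1; python3 st.py
python3 -m jog '[1,0,0,0,0.02, 1,0,0,0,0.02]'|tail -1; python3 st.py
```

```text
wrist_force: [-0.1, 6.6, 4.5]
gripper_width: 9.2
grip_force: 45.0
15.65 x heading -176.47 q6 18.67 T [1.507 0.207 0.069] [477.4 195.4 113.5] [-0.1  6.6  4.5]
grip_force: 44.8
16.02 x heading 176.43 q6 25.77 T [ 1.673  0.168 -0.111] [477.4 195.5 113.5] [-0.9  7.7  4.1]
grip_force: 44.6
16.27 x heading 172.83 q6 29.37 T [ 1.765  0.01  -0.06 ] [477.4 195.5 113.4] [-0.7  6.9  2.2]
```

```bash
python3 -m jog '[1,0,0,0,0.01, 1,0,0,0,0.01]'|tail -1; python3 st.py
python3 -m jog '[1,0,0,0,0.01, 1,0,0,0,0.01]'|tail -1; python3 st.py
python3 -m jog '[1,0,0,0,0.01, 1,0,0,0,0.01]'|tail -1; python3 st.py
```

```text
grip_force: 44.5
16.52 x heading 171.07 q6 31.14 T [1.859 0.003 0.031] [477.5 195.6 113.4] [-0.2  8.5  3.1]
grip_force: 44.4
16.77 x heading 169.27 q6 32.94 T [ 1.861 -0.022  0.081] [477.4 195.6 113.4] [-1.   8.6  1.2]
grip_force: 45.5
17.02 x heading 167.50 q6 34.70 T [ 1.748 -0.108  0.771] [477.4 195.6 113.4] [0.2 7.3 2.6]
```

```bash
python3 -m jog '[1,0,0,0,0.008, 1,0,0,0,0.008]'|tail -1; python3 st.py; python3 look.py w6
python3 - <<'E'
from h import *
d=np.load("w6.npz",allow_pickle=True);save("c6.png",cv2.resize(d["im"][150:350,180:460],(700,500)))
E
```

```text
grip_force: 53.6
17.27 x heading 166.09 q6 36.12 T [ 1.603 -0.156  1.147] [477.5 195.5 113.4] [-0.4  6.9  1.5]
17.275 [477.45711707 195.54320275 113.41124564] 36.11890105346653
```

View pics/c6.png

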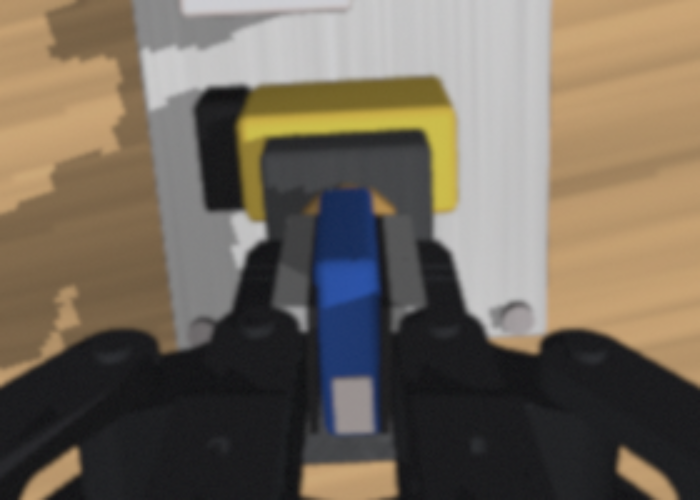

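Torque rose sharply from 0.08 to 1.15 N m at heading ~168° (predicted 170°). The tab lies along the jig's x with its stripe toward the column, so it is seated. Back off 90° plus about 2.5° of wind-up.

```bash
python3 -m jog '[1,0,0,-0.001,-0.05, 1,0,0,-0.002,-0.1, 1,0,0,-0.003,-0.15, 1,0,0,-0.004,-0.2, 1,0,0,-0.005,-0.25, 1,0,0,-0.006,-0.3, 1,0,0,-0.007,-0.35, 1,0,0,-0.008,-0.4, 1,0,0,-0.009,-0.45, 1,0,0,-0.01,-0.49, 1,0,0,-0.01,-0.514, 1,0,0,-0.01,-0.514]'|tail -3; python3 -m jog '[1,0,0,0,0, 1,0,0,0,0, 1,0,0,0,0, 1,0,0,0,0]'|tail -2; python3 st.py; python3 look.py w7
python3 - <<'E'
from h import *
d=np.load("w7.npz",allow_pickle=True);a=d["im"][150:350,180:460]
t=ctrl.snapshot("top")[160:260,230:430]
save("c7.png",np.vstack([cv2.resize(a,(420,300)),cv2.resize(t,(420,300)) if 0 else cv2.resize(t[:,:140],(420,300))]))
E
```

```text
wrist_force: [4.6, 2.1, 3.0]
gripper_width: 9.4
grip_force: 43.9
gripper_width: 9.1
grip_force: 44.0
19.32 x heading -101.57 q6 -56.26 T [ 0.515 -0.993  0.023] [477.8 194.7 114.4] [4.8 2.3 3.4]
19.325 [477.82127298 194.72504304 114.37737805] -56.262285165858714
```

View pics/c7.png

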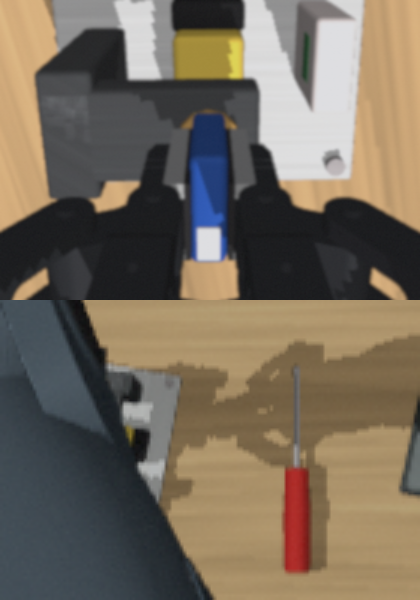

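The tab is gripped square across the bracket arm, stripe at (208,245) in the crop. It stands at 90–92° back from the seat, the grip is 44 N, and the relay and driver are undisturbed. Handing in.

```bash
python3 -c "
from bench import ctrl
print(ctrl.finish_job())"
```

```text
the job is handed in; nothing more can be done
None
```

I handed the job in at about 19 s of the 72 s allowed: the dial pointer stands at the red marker, and the thumbscrew was seated, backed off about 90° and is still held at 44 N; the hand-in gave no verdict.

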